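# Show the trainee the kit for the next print

## Robot

A 6-joint arm with a two-finger parallel gripper is mounted at the origin on a cart in front of the work surface, level with it; the furniture and walls round the work are solid. World frame = base frame: x ahead of the robot, y to its left, z up, the work surface at z = 0. Lengths are in m, angles in rad, forces in N, time in s.
With the tool pointing down it reaches from about 0.425 to 0.925 m from the base axis. Payload 12.5 kg.
Tool frame: the origin (TCP) lies between the finger pads, 19 mm behind the fingertips; this is the grasp point; z points along the fingers, y is the line along which they close (so a half turn about z gives the same grasp; the last joint's range is limited). The gripper opens to 85 mm and grips with 20 to 120 N. Pads are 22 mm wide; open, the fingers measure 114 mm over their backs; the gripper's body (76 mm by 85 mm) begins 54 mm behind the grasp point. The pads swing forward as they close: fully open they stand 13 mm farther back than shut.
Start: joints at [1.243, 0.491, 1.559, -0, 1.092, -0.106], TCP at [0.137, 0.61, 0.25] pointing down, gripper open.
Joint ranges: [-3.1, 3.1], [-0.84, 2.19], [0.05, 2.79], [-1.13, 4.28], [0.06, 2.93], [-2.69, 2.69]. Speed limits (rad/s): [2.22, 2.22, 2.79, 3.14, 3.14, 3.14].

## Interface

Orientations are given as a rotation vector (axis times angle).
In Python, from rig import robot, camrig, sense gives the robot as it stands (robot), with the cameras (camrig) and the readings as plain functions.
- The arm moves only by the shell command python3 steer.py 'ROWS'. ROWS is a JSON list of rows, 1 to 12 of them, each of 7 numbers: a rotation vector rx, ry, rz in rad, then dx, dy, dz in m, then the finger opening in m; each row is the pose to reach, as a shift and turn from the pose commanded when the command began, along the tool's axes at that moment; what a row does not reach only later rows make up. A row lasts 1/12 s, in which the tool goes at most 0.0417 m and 0.125 rad, less where a joint would pass 70% of its speed; a pose out of reach is approached as far as the arm can. The fingers move at their own pace and stop on an object; the grip force is fixed at half the most. Time passes only in rows, so rows that do not move let the fingers close. It prints the time, the measured TCP pose, the force, the opening and the grip force at its end.
- sense(): the state, without advancing time (a new reading comes with each control period).
- camrig.get_image(name): name is "scene" or "top"; returns the picture (420x560x3 uint8, red, green, blue); there is no depth.
- camrig.get_calibration(name): a dict with "vfov" (degrees; the focal length in pixels is half the picture's height over the tangent of half this angle, whatever the lens; pixels are square), "cx", "cy" (the principal point, pixels), "k1" (the pictures are not rectified: a ray, as slopes to the right and down, at radius r is drawn at 1 + k1 r^2 times it, then the intrinsics apply), "R" (3x3) and "t" (3): a world point X has camera coordinates R X + t. Camera axes: x right, y down, z forward; pixel columns grow to the right and rows downward; lengths in m; the calibration is good to about 2 mm. A picture is of the moment at which its call begins. get_calibration takes no time and is no camera call.
- robot.hand_in(): hands the job in; it is judged then, once.
The state is a dict: "t": time; "joint_positions": joint angles; "qd": joint speeds; "joint_torque": joint torques, N m; "tool_pos": TCP position; "tcp_rot": TCP orientation; "force": force on the tool from outside, world axes, zero at the start; "wrist_torque": the same for the moment, N m; "finger_gap": finger opening in m; "grip_force": force on a finger pad.
Only numpy, scipy, OpenCV 4.12 (cv2) and the standard library are available. Lean on these libraries where they do the work, as an engineer would, in place of code of your own. Each camera call takes 0.05 s, during which the arm holds its last target. There are 200 camera calls.

## Task

Show the trainee what the next print needs by pointing from above at three things in the order they are used: the tin of blue ink, then the clean white cup, then the red printing pad. Over the middle of each, bring the fingertips to within about 3 cm of its top without touching it, and hold still there for two seconds so that the trainee can follow. Touch and move nothing, do not point at the tin of black ink, the ink-smeared cup or the grey pad, and finish with the hand raised well above the tops of the cups.

Things in the scene. Friction and masses are not known exactly. Their poses are not given: they have to be found in the camera images.
- blue_tin_top (a point): Top of the blue-banded ink tin: round, white wall with a broad blue band, smeared metal lid with a round blue colour sticker, 36 mm across; 60 mm across, 59 mm high. The point is the middle of its lid, 59 mm above the table. Stands loose and upright on the table; z axis up, any yaw. The six things stand in two rows, in any order, centres at least 10 cm apart
- black_tin_top (a point): Top of the dark-banded ink tin, twin of the wanted tin but with a blackish band and a round black sticker on the lid; 64 mm across, 67 mm high. The point is the middle of its lid, 67 mm above the table. Stands loose and upright on the table; z axis up, any yaw. The six things stand in two rows, in any order, centres at least 10 cm apart
- clean_cup_top (a point): Top of the clean, all-white mixing cup, open at the top; 76 mm across the rim, 85 mm high, very light. The point is the centre of its mouth, level with the rim, 85 mm above the table. Stands loose and upright on the table; z axis up, any yaw. The six things stand in two rows, in any order, centres at least 10 cm apart
- inked_cup_top (a point): Top of the used mixing cup, white but badly smeared with black ink, open at the top; 78 mm across the rim, 92 mm high, very light. The point is the centre of its mouth, level with the rim, 92 mm above the table. Stands loose and upright on the table; z axis up, any yaw. The six things stand in two rows, in any order, centres at least 10 cm apart
- red_pad_top (a point): Top of the red printing pad: a red silicone dome on a 50 x 64 mm wooden base, 47 mm high. The point is the summit of the dome, 47 mm above the table. Stands loose and upright on the table; z axis up, any yaw. The six things stand in two rows, in any order, centres at least 10 cm apart
- grey_pad_top (a point): Top of the grey printing pad: a grey-brown silicone dome on a 40 x 50 mm wooden base, 47 mm high. The point is the summit of the dome, 47 mm above the table. Stands loose and upright on the table; z axis up, any yaw. The six things stand in two rows, in any order, centres at least 10 cm apart

How it is judged:
By the outcome, as a careful person would: the job done as asked, in the order asked, and still so for the second after the job is handed in, with the robot touching nothing.
It also fails if it takes over 53 s, if anything falls off the work surface, if the arm or the gripper's body presses on something with over 40 N, if the wrist force passes 120 N, or if a joint passes its speed limit or range.

## Working session

There is one attempt and no reset: what is moved stays moved. The work goes in short steps, Python scripts to look and compute and a shell command to move; the robot and the scene stay as the last step left them, time stands still between calls to the robot, and variables do not carry over. Pictures are saved under pics/ and viewed, at most 10 in all, crops included, and the job is handed in when it is done.

```bash
mkdir -p pics; ls; python3 - <<'E'
from rig import robot, camrig, sense
import cv2
for n in("top","scene"):
    cv2.imwrite(f"pics/{n}0.png",camrig.get_image(n)[:,:,::-1]); print(camrig.get_calibration(n))
s=sense(); print(s['t'],s['tool_pos'],s['tcp_rot'],s['finger_gap'])
E
```

```text
pics
rig.py
steer.py
{'vfov': 51.37936062426719, 'cx': 274.69841078780854, 'cy': 210.14508430600674, 'k1': -0.11961409748029922, 'R': array([[ 0.00100031, -0.99969083,  0.0248444 ],
       [-0.98422242, -0.00538002, -0.17685384],
       [ 0.17693283, -0.02427551, -0.98392351]]), 't': array([0.01703945, 0.57601128, 0.86289564])}
{'vfov': 53.61321933045396, 'cx': 276.95240045134665, 'cy': 206.80170339228113, 'k1': -0.027715735560644775, 'R': array([[-0.68450404, -0.72898943, -0.00535075],
       [-0.54978913,  0.52103129, -0.65288461],
       [ 0.47873389, -0.44396037, -0.75743848]]), 't': array([0.40470542, 0.35849889, 0.67805052])}
0.1 [0.13741755 0.60951306 0.24951247] [-3.47759875e-01 -3.12204484e+00  1.45469235e-03] 0.08532500254488332
```

View pics/top0.png

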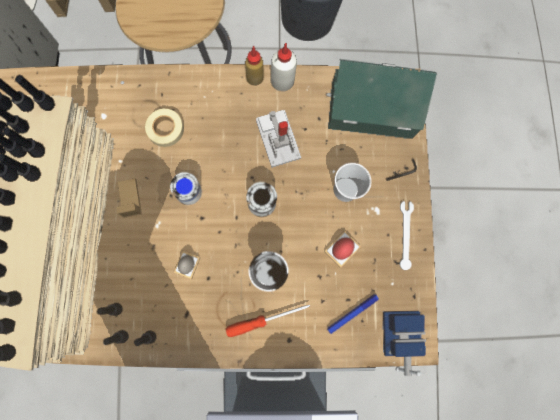

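View pics/scene0.png

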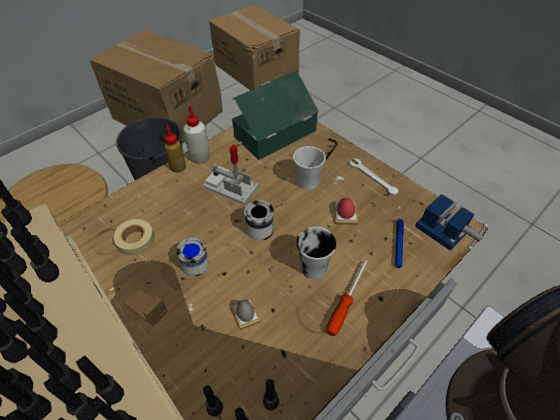

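```bash
cat > h.py <<'E'
import numpy as np, cv2
from rig import robot, camrig, sense
def K(n):
    c=camrig.get_calibration(n); f=210/np.tan(np.radians(c['vfov']/2))
    return c,np.array([[f,0,c['cx']],[0,f,c['cy']],[0,0,1.]]),np.array([c['k1'],0,0,0.])
def ray(n,p):
    c,k,d=K(n); u=cv2.undistortPoints(np.array([[p]],float),k,d).ravel()
    return -c['R'].T@c['t'], c['R'].T@np.array([u[0],u[1],1])
def atz(n,p,z):
    o,d=ray(n,p); return o+d*(z-o[2])/d[2]
def tri(p,q):
    o1,d1=ray("top",p);o2,d2=ray("scene",q)
    s=np.linalg.lstsq(np.c_[d1,-d2],o2-o1,rcond=None)[0]
    a,b=o1+d1*s[0],o2+d2*s[1]; return (a+b)/2,np.linalg.norm(a-b)
def proj(n,X):
    c,k,d=K(n); return cv2.projectPoints(np.array(X,float).reshape(-1,3),cv2.Rodrigues(c['R'])[0],c['t'],k,d)[0].reshape(-1,2)
E
python3 - <<'E'
from h import *
np.set_printoptions(precision=4,suppress=True)
T=cv2.imread("pics/top0.png");S=cv2.imread("pics/scene0.png")
def blob(im,box,f):
    x0,y0,x1,y1=box; c=im[y0:y1,x0:x1].astype(int); m=f(c[...,2],c[...,1],c[...,0]).astype(np.uint8)
    n,_,st,ce=cv2.connectedComponentsWithStats(m); i=1+st[1:,4].argmax(); return ce[i]+[x0,y0],st[i]
blue=lambda r,g,b:(b>150)&(r<80)&(g<80)
red=lambda r,g,b:(r>g+60)&(r>b+50)
for nm,f,bt,bs,z in(("blue",blue,(160,160,210,210),(170,230,215,280),.059),("red",red,(325,225,365,270),(325,190,365,225),.03)):
    a,sa=blob(T,bt,f);b,sb=blob(S,bs,f); print(nm,a,sa,b,sb,atz("top",a,z),atz("scene",b,z),tri(a,b))
print("board corner",tri((70,97),(45,205)))
print("knob tops", [tri(p,q) for p,q in(((117,308),(269,383)),((172,240),(60,265)))][:1])
# cup: overlay guessed rim
c=atz("top",(352,180),.085); print("cup",c)
for n in("top","scene"):
    c2=c; im={"top":T,"scene":S}[n].copy()
    im=cv2.resize(im,None,fx=4,fy=4,interpolation=cv2.INTER_CUBIC)
    a=np.linspace(0,2*np.pi,60); P=proj(n,np.c_[c[0]+.038*np.cos(a),c[1]+.038*np.sin(a),a*0+.085])
    cv2.polylines(im,[np.int32(P*4+1.5)],True,(0,0,255),1)
    m=np.int32(P.mean(0)*4); globals()[n]=im[m[1]-200:m[1]+200,m[0]-200:m[0]+200]
cv2.imwrite("pics/cup.png",np.hstack([top,scene]))
E
```

```text
blue [183.4655 185.931 ] [ 16  19  16  14 174] [190.9728 249.9728] [ 13  14  17  13 184] [0.6251 0.2105 0.059 ] [0.6217 0.2092 0.059 ] (array([0.6242, 0.2097, 0.0574]), np.float64(0.0032656064346409043))
red [343.7263 249.1649] [  9  14  20  20 285] [347.3105 207.9498] [ 16   8  14  20 219] [ 0.4963 -0.1285  0.03  ] [ 0.4916 -0.1267  0.03  ] (array([ 0.4957, -0.1304,  0.0239]), np.float64(0.0028586801947517674))
board corner (array([0.7435, 0.3868, 0.2378]), np.float64(0.006228603393954907))
knob tops [(array([0.3416, 0.2992, 0.115 ]), np.float64(0.07617737204366674))]
cup [ 0.6338 -0.1394  0.085 ]
```

View pics/cup.png

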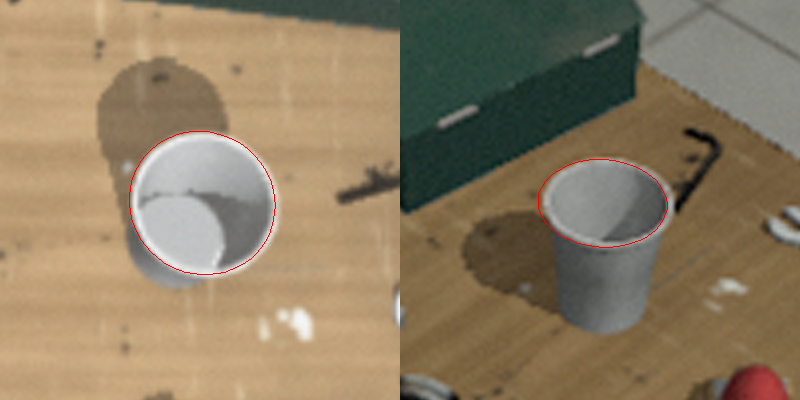

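The pictures show the blue-sticker tin at top (183,186), the clean cup at (352,180) and the red pad at (344,249). The cup's rim overlay matches to about 2 mm. A tall rack with black knobs stands at left (board corner z≈0.24), between the arm and the scene, so I'll measure its height.

```bash
python3 - <<'E'
import cv2,numpy as np
T=cv2.imread("pics/top0.png")[60:370,0:180];S=cv2.imread("pics/scene0.png")[170:420,0:300]
a=cv2.resize(T,(348,600),interpolation=cv2.INTER_CUBIC);b=cv2.resize(S,(450,375),interpolation=cv2.INTER_CUBIC)
o=np.zeros((600,800,3),np.uint8);o[:,:348]=a;o[:375,350:]=b;cv2.imwrite("pics/rack.png",o)
E
```

```text
(no output)
```

View pics/rack.png

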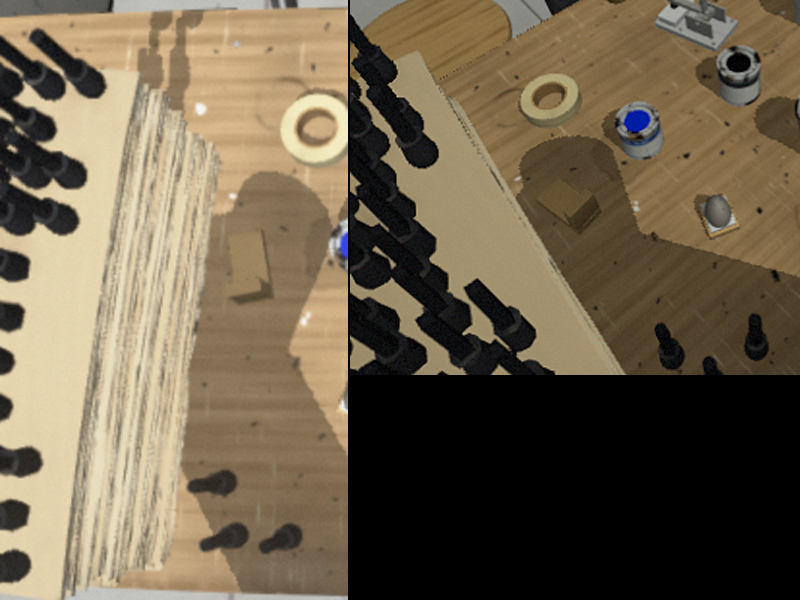

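```bash
python3 - <<'E'
from h import *
np.set_printoptions(precision=3,suppress=True)
tc=lambda x,y:(x/1.933,60+y/1.935)
sc=lambda x,y:((x-350)/1.5,170+y/1.5)
for n,a,b in(("pin tip",(35,36),(380,92)),("pin base",(92,84),(422,155)),("tbl pin1 tip",(268,546),(755,320)),("tbl1 base",(292,535),(757,350)),("tbl2 tip",(195,486),(662,330)),("tbl2 base",(228,480),(672,358))):
    print(n,*tri(tc(*a),sc(*b)))
print("pin tips if base known:",atz("top",tc(92,84),.24))
for z in (.3,.35,.4): print(z,atz("top",tc(35,36),z))
for p in((137,72),(65,598),(108,585),(165,568),(220,150)): print(p,atz("top",tc(*p),.238),atz("top",tc(*p),0))
for n in("black_tin",262,197,.067),("ink cup",268,271,.092),("grey",186,264,.03): print(n[0],atz("top",n[1:3],n[3]))
for m in("top","scene"): print(proj(m,[[.2,.5,.24]]))
E
```

```text
pin tip [0.75  0.457 0.245] 0.07174857203670702
pin base [0.756 0.464 0.119] 0.07354656528773008
tbl pin1 tip [0.31  0.279 0.101] 0.0009648327881969676
tbl1 base [0.309 0.28  0.001] 0.0027450528955433513
tbl2 tip [0.366 0.354 0.103] 0.0025018091317826714
tbl2 base [ 0.368  0.355 -0.   ] 0.00161563853774368
pin tips if base known: [0.733 0.43  0.24 ]
0.3 [0.753 0.456 0.3  ]
0.35 [0.727 0.424 0.35 ]
0.4 [0.701 0.392 0.4  ]
(137, 72) [0.745 0.388 0.238] [0.856 0.504 0.   ]
(65, 598) [0.278 0.415 0.238] [0.232 0.54  0.   ]
(108, 585) [0.29  0.377 0.238] [0.249 0.489 0.   ]
(165, 568) [0.306 0.328 0.238] [0.27  0.424 0.   ]
(220, 150) [0.668 0.302 0.238] [0.753 0.389 0.   ]
black_tin [0.601 0.046 0.067]
ink cup [0.448 0.033 0.092]
grey [0.464 0.205 0.03 ]
[[-14.719 412.969]]
[[169.89  591.853]]
```

Findings: the stack runs y>0.39, x 0.27–0.75, and is 0.24 high with pins up to about 0.34. The pins on the table are 0.10 high. I'll lift to z≈0.45, shut the fingers, and cross above all of it.

```bash
python3 steer.py '[[0,0,0,0,0,-0.02,0],[0,0,0,0,0,-0.06,0],[0,0,0,0,0,-0.1,0],[0,0,0,0,0,-0.14,0],[0,0,0,0,0,-0.18,0],[0,0,0,0,0,-0.2,0],[0,0,0,0,0,-0.2,0],[0,0,0,0,0,-0.2,0]]'
cat > d.py <<'E'
import sys
from h import *
s=sense(); R=cv2.Rodrigues(np.array(s['tcp_rot'],float))[0]
print(s['t'],np.round(s['tool_pos'],4),"gap",round(s['finger_gap'],4),"q",np.round(s['joint_positions'],2))
print("tool shift",np.round(R.T@(np.array(list(map(float,sys.argv[1:4])))-s['tool_pos']),4), "tilt",np.round(R[:,2],4))
E
python3 d.py .624 .2095 .45
```

```text
t: 0.77
tool_pos: [0.1374, 0.6096, 0.4504]
tcp_rot: [0.348, 3.122, 0.002]
force: [-0.3, -0.5, -0.9]
finger_gap: 0.0001
grip_force: 0.0
0.7667 [0.1374 0.6096 0.4504] gap 0.0001 q [ 1.24  0.37  1.24  0.    1.54 -0.11]
tool shift [-5.627e-01 -2.833e-01  1.000e-04] tilt [ 4.0e-04  1.2e-03 -1.0e+00]
```

```bash
python3 steer.py '[[0,0,0,-0.015,-0.0075,0,0],[0,0,0,-0.045,-0.0225,0,0],[0,0,0,-0.08,-0.04,0,0],[0,0,0,-0.115,-0.058,0,0],[0,0,0,-0.15,-0.0755,0,0],[0,0,0,-0.185,-0.093,0,0],[0,0,0,-0.22,-0.111,0,0],[0,0,0,-0.255,-0.1285,0,0],[0,0,0,-0.29,-0.146,0,0],[0,0,0,-0.325,-0.164,0,0],[0,0,0,-0.355,-0.179,0,0],[0,0,0,-0.38,-0.1915,0,0]]' && python3 d.py .624 .2095 .45
```

```text
t: 1.77
tool_pos: [0.4676, 0.3373, 0.4478]
tcp_rot: [-0.349, -3.119, 0.003]
force: [-0.7, -0.1, 0.6]
finger_gap: -0.0002
grip_force: 0.0
1.7667 [0.4676 0.3373 0.4478] gap -0.0002 q [ 0.51  0.29  1.36 -0.    1.5  -0.84]
tool shift [-0.1808 -0.09   -0.0024] tilt [-0.0028 -0.0018 -1.    ]
```

```bash
python3 steer.py '[[0,0,0,-0.03,-0.015,0,0],[0,0,0,-0.065,-0.033,0,0],[0,0,0,-0.1,-0.05,0,0],[0,0,0,-0.135,-0.068,0,0],[0,0,0,-0.165,-0.083,0,0],[0,0,0,-0.183,-0.092,0,0],[0,0,0,-0.183,-0.092,0.03,0],[0,0,0,-0.183,-0.092,0.07,0],[0,0,0,-0.183,-0.092,0.11,0],[0,0,0,-0.183,-0.092,0.15,0],[0,0,0,-0.183,-0.092,0.19,0],[0,0,0,-0.183,-0.092,0.22,0]]' && python3 d.py .624 .2095 .1
python3 - <<'E'
from h import *
I=[camrig.get_image(n)[:,:,::-1] for n in("top","scene")]
s=sense();p=np.array(s['tool_pos']);print(p)
print([proj(n,[p,p-[0,0,.019],p-[0,0,.032],[.624,.2095,.059]]).round() for n in("top","scene")])
cv2.imwrite("pics/blue.png",np.hstack([cv2.resize(I[0][100:280,100:280],(400,400)),cv2.resize(I[1][130:310,110:290],(400,400))]))
E
```

```text
t: 2.77
tool_pos: [0.6224, 0.2088, 0.2246]
tcp_rot: [-0.347, -3.117, 0.003]
force: [0.7, 0.1, 0.3]
finger_gap: 0.0
grip_force: 0.0
2.7667 [0.6224 0.2088 0.2246] gap 0.0 q [ 0.22  0.56  1.5   0.    1.08 -1.13]
tool shift [-0.0021  0.0014  0.1246] tilt [-0.0059 -0.0012 -1.    ]
[0.62171035 0.20862562 0.2232241 ]
[array([[167., 166.],
       [170., 169.],
       [171., 171.],
       [184., 186.]]), array([[176., 195.],
       [178., 202.],
       [179., 207.],
       [190., 249.]])]
```

View pics/blue.png

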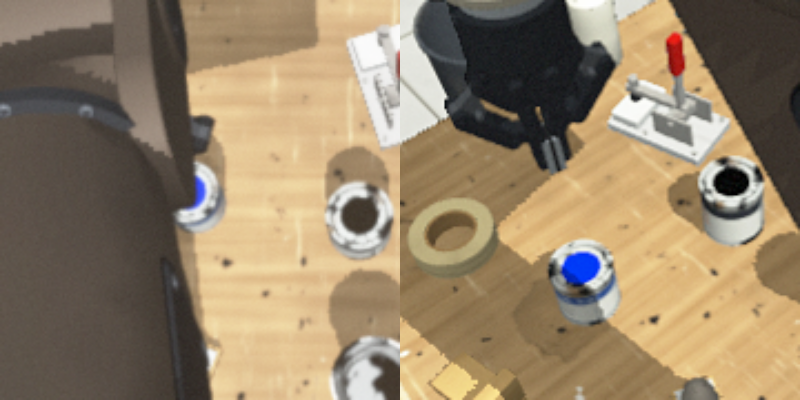

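Fingers shut, tip at about scene (180,207), over the blue tin (190,249) as projected. Descending.

```bash
python3 steer.py '[[0,0,0,-0.002,0.001,0.02,0],[0,0,0,-0.002,0.001,0.05,0],[0,0,0,-0.002,0.001,0.08,0],[0,0,0,-0.002,0.001,0.105,0],[0,0,0,-0.002,0.001,0.115,0],[0,0,0,-0.002,0.001,0.12,0],[0,0,0,-0.002,0.001,0.12,0],[0,0,0,-0.002,0.001,0.12,0]]' && python3 d.py .624 .2095 .098
python3 - <<'E'
from h import *
I=camrig.get_image("scene")[:,:,::-1]
p=np.array(sense()['tool_pos']);print(p)
print(proj("scene",[p-[0,0,.019],p-[0,0,.032],[.624,.2095,.059]]).round(1))
cv2.imwrite("pics/blue2.png",cv2.resize(I[190:290,140:240],(600,600)))
E
```

```text
t: 3.53
tool_pos: [0.6272, 0.21, 0.1117]
tcp_rot: [0.347, 3.12, 0.001]
force: [-0.0, -0.1, 0.1]
finger_gap: 0.0002
grip_force: 0.0
3.5333 [0.6272 0.21   0.1117] gap 0.0002 q [ 0.22  0.69  1.59  0.    0.86 -1.13]
tool shift [ 0.0031 -0.0012  0.0137] tilt [ 2.e-03  5.e-04 -1.e+00]
[0.62724977 0.21004851 0.11185422]
[[186.2 238.6]
 [187.3 242.5]
 [190.2 249.4]]
```

View pics/blue2.png

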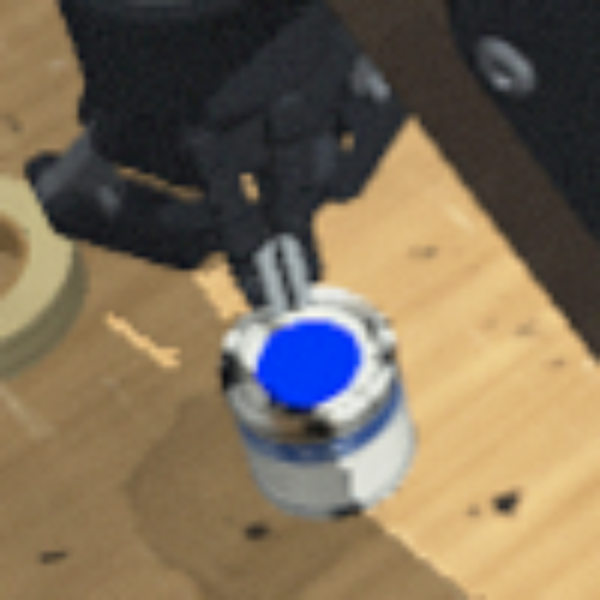

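Tip appears at about scene (187,241), consistent with 19 mm beyond the TCP, so the gap is about 34 mm. Down 13 mm more, then hold.

```bash
python3 steer.py '[[0,0,0,0.003,-0.001,0.007,0],[0,0,0,0.003,-0.001,0.013,0],[0,0,0,0.003,-0.001,0.013,0],[0,0,0,0.003,-0.001,0.013,0],[0,0,0,0.003,-0.001,0.013,0],[0,0,0,0.003,-0.001,0.013,0]]' && python3 d.py .624 .2095 .098
H='[[0,0,0,0,0,0,0],[0,0,0,0,0,0,0],[0,0,0,0,0,0,0],[0,0,0,0,0,0,0],[0,0,0,0,0,0,0],[0,0,0,0,0,0,0],[0,0,0,0,0,0,0],[0,0,0,0,0,0,0],[0,0,0,0,0,0,0],[0,0,0,0,0,0,0],[0,0,0,0,0,0,0],[0,0,0,0,0,0,0]]'; python3 steer.py '[[0,0,0,0,0,0,0],[0,0,0,0,0,0,0],[0,0,0,0,0,0,0],[0,0,0,0,0,0,0],[0,0,0,0,0,0,0],[0,0,0,0,0,0,0],[0,0,0,0,0,0,0],[0,0,0,0,0,0,0],[0,0,0,0,0,0,0],[0,0,0,0,0,0,0],[0,0,0,0,0,0,0],[0,0,0,0,0,0,0]]'
```

```text
t: 4.08
tool_pos: [0.6235, 0.2096, 0.0972]
tcp_rot: [0.348, 3.122, 0.0]
force: [0.5, 0.0, 0.9]
finger_gap: -0.0002
grip_force: 0.0
4.0833 [0.6235 0.2096 0.0972] gap -0.0002 q [ 0.22  0.71  1.61  0.    0.83 -1.13]
tool shift [-0.0005  0.     -0.0008] tilt [ 4.e-04  2.e-04 -1.e+00]
t: 5.08
tool_pos: [0.6233, 0.2096, 0.097]
tcp_rot: [0.348, 3.122, 0.0]
force: [1.1, 1.0, -0.4]
finger_gap: 0.0
grip_force: 0.0
```

```bash
python3 steer.py '[[0,0,0,0,0,0,0],[0,0,0,0,0,0,0],[0,0,0,0,0,0,0],[0,0,0,0,0,0,0],[0,0,0,0,0,0,0],[0,0,0,0,0,0,0],[0,0,0,0,0,0,0],[0,0,0,0,0,0,0],[0,0,0,0,0,0,0],[0,0,0,0,0,0,0],[0,0,0,0,0,0,0],[0,0,0,0,0,0,0]]' && python3 steer.py '[[0,0,0,0,0,0,0],[0,0,0,0,0,0,0],[0,0,0,0,0,0,0],[0,0,0,0,0,0,0],[0,0,0,0,0,0,0],[0,0,0,0,0,0,0],[0,0,0,0,0,-0.02,0],[0,0,0,0,0,-0.055,0],[0,0,0,0,0,-0.09,0],[0,0,0,0,0,-0.125,0],[0,0,0,0,0,-0.15,0],[0,0,0,0,0,-0.16,0]]' && python3 d.py .633 -.141 .25
```

```text
t: 6.08
tool_pos: [0.6233, 0.2095, 0.097]
tcp_rot: [-0.348, -3.122, -0.0]
force: [-0.3, -0.5, 0.1]
finger_gap: -0.0002
grip_force: 0.0
t: 7.08
tool_pos: [0.6241, 0.2098, 0.2613]
tcp_rot: [0.347, 3.117, 0.003]
force: [-0.2, -0.7, -0.8]
finger_gap: 0.0001
grip_force: 0.0
7.0833 [0.6241 0.2098 0.2613] gap 0.0001 q [ 0.22  0.53  1.46  0.    1.15 -1.13]
tool shift [-0.0857 -0.3402  0.0109] tilt [ 0.0056  0.0014 -1.    ]
```

```bash
python3 steer.py '[[0,0,0,-0.004,-0.015,0,0],[0,0,0,-0.011,-0.045,0,0],[0,0,0,-0.02,-0.08,0,0],[0,0,0,-0.029,-0.115,0,0],[0,0,0,-0.038,-0.15,0,0],[0,0,0,-0.047,-0.185,0,0],[0,0,0,-0.056,-0.22,0,0],[0,0,0,-0.064,-0.255,0,0],[0,0,0,-0.073,-0.29,0,0],[0,0,0,-0.08,-0.32,0,0],[0,0,0,-0.085,-0.337,0,0],[0,0,0,-0.0857,-0.34,0,0]]' && python3 steer.py '[[0,0,0,0,0,0.02,0],[0,0,0,0,0,0.05,0],[0,0,0,0,0,0.08,0],[0,0,0,0,0,0.09,0],[0,0,0,0,0,0.09,0],[0,0,0,0,0,0.09,0]]' && python3 d.py .633 -.141 .124
```

```text
t: 8.08
tool_pos: [0.6313, -0.1449, 0.2549]
tcp_rot: [-0.353, -3.119, -0.0]
force: [1.0, 0.8, -0.5]
finger_gap: -0.0001
grip_force: 0.0
t: 8.58
tool_pos: [0.6322, -0.1408, 0.167]
tcp_rot: [-0.347, -3.122, -0.0]
force: [-0.2, -0.5, 0.2]
finger_gap: 0.0001
grip_force: 0.0
8.5833 [ 0.6322 -0.1408  0.167 ] gap 0.0001 q [-0.32  0.61  1.58  0.    0.95 -1.67]
tool shift [-0.0009  0.      0.043 ] tilt [-8.e-04  4.e-04 -1.e+00]
```

```bash
python3 steer.py '[[0,0,0,-0.001,0,0.015,0],[0,0,0,-0.001,0,0.03,0],[0,0,0,-0.001,0,0.04,0],[0,0,0,-0.001,0,0.042,0],[0,0,0,-0.001,0,0.042,0],[0,0,0,-0.001,0,0.042,0],[0,0,0,-0.001,0,0.042,0],[0,0,0,-0.001,0,0.042,0]]' && python3 d.py .633 -.141 .124
python3 - <<'E'
from h import *
I=camrig.get_image("scene")[:,:,::-1]
p=np.array(sense()['tool_pos'])
print(proj("scene",[p-[0,0,.019],[.633,-.141,.085],[.6,.046,.067]]).round(1))
cv2.imwrite("pics/cup2.png",cv2.resize(I[100:280,160:400],(800,600)))
E
```

```text
t: 9.25
tool_pos: [0.6334, -0.1413, 0.1259]
tcp_rot: [0.347, 3.121, -0.0]
force: [0.5, -0.3, -0.6]
finger_gap: -0.0001
grip_force: 0.0
9.25 [ 0.6334 -0.1413  0.1259] gap -0.0001 q [-0.32  0.66  1.61  0.    0.87 -1.67]
tool shift [0.0005 0.0002 0.0019] tilt [ 1.3e-03 -3.0e-04 -1.0e+00]
[[308.7 149.5]
 [308.2 156.5]
 [258.4 210.9]]
```

View pics/cup2.png

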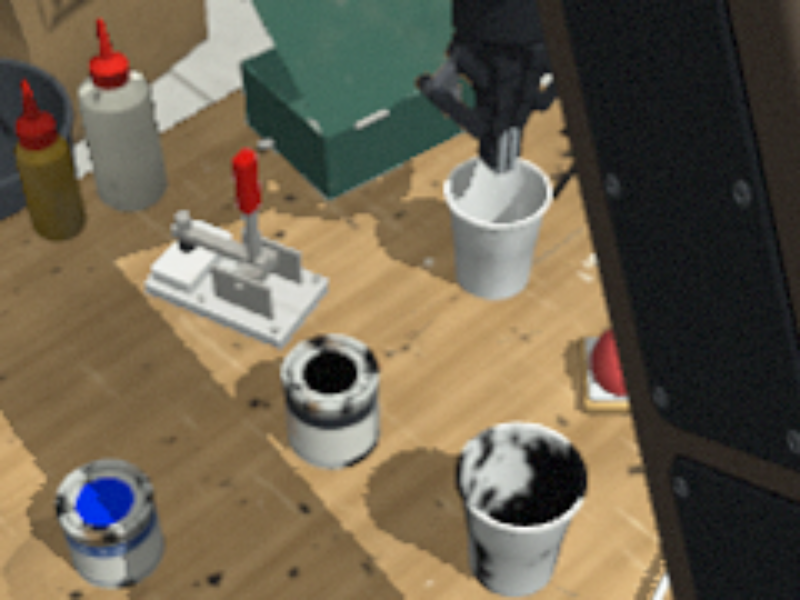

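The fingertips are at about scene (311,150), over the cup's mouth and about 22 mm above the rim; nothing has been disturbed. Holding, then rising.

```bash
python3 steer.py '[[0,0,0,0,0,0.002,0],[0,0,0,0,0,0.002,0],[0,0,0,0,0,0.002,0],[0,0,0,0,0,0.002,0],[0,0,0,0,0,0.002,0],[0,0,0,0,0,0.002,0],[0,0,0,0,0,0.002,0],[0,0,0,0,0,0.002,0],[0,0,0,0,0,0.002,0],[0,0,0,0,0,0.002,0],[0,0,0,0,0,0.002,0],[0,0,0,0,0,0.002,0]]' && python3 steer.py '[[0,0,0,0,0,0,0],[0,0,0,0,0,0,0],[0,0,0,0,0,0,0],[0,0,0,0,0,0,0],[0,0,0,0,0,0,0],[0,0,0,0,0,0,0],[0,0,0,0,0,0,0],[0,0,0,0,0,0,0],[0,0,0,0,0,0,0],[0,0,0,0,0,0,0],[0,0,0,0,0,0,0],[0,0,0,0,0,0,0]]' && python3 steer.py '[[0,0,0,0,0,0,0],[0,0,0,0,0,0,0],[0,0,0,0,0,0,0],[0,0,0,0,0,0,0],[0,0,0,0,0,0,0],[0,0,0,0,0,0,0],[0,0,0,0,0,-0.02,0],[0,0,0,0,0,-0.05,0],[0,0,0,0,0,-0.08,0],[0,0,0,0,0,-0.1,0],[0,0,0,0,0,-0.11,0],[0,0,0,0,0,-0.11,0]]' && python3 d.py .494 -.129 .24
```

```text
t: 10.3
tool_pos: [0.6331, -0.1412, 0.123]
tcp_rot: [0.348, 3.122, 0.0]
force: [-0.4, 0.7, -1.0]
finger_gap: -0.0001
grip_force: 0.0
t: 11.3
tool_pos: [0.6331, -0.1412, 0.123]
tcp_rot: [0.348, 3.122, 0.0]
force: [0.5, -0.5, 0.5]
finger_gap: 0.0001
grip_force: 0.0
t: 12.3
tool_pos: [0.6337, -0.1414, 0.2351]
tcp_rot: [0.347, 3.119, -0.001]
force: [-0.6, -0.2, -0.1]
finger_gap: 0.0002
grip_force: 0.0
12.3 [ 0.6337 -0.1414  0.2351] gap 0.0002 q [-0.32  0.54  1.51  0.    1.08 -1.67]
tool shift [ 0.1389 -0.0187 -0.0054] tilt [ 0.0034 -0.0011 -1.    ]
```

```bash
python3 steer.py '[[0,0,0,0.015,-0.002,0,0],[0,0,0,0.045,-0.006,0,0],[0,0,0,0.08,-0.011,0,0],[0,0,0,0.115,-0.0155,0,0],[0,0,0,0.134,-0.018,0,0],[0,0,0,0.139,-0.0187,0,0],[0,0,0,0.139,-0.0187,0,0],[0,0,0,0.139,-0.0187,0.03,0],[0,0,0,0.139,-0.0187,0.06,0],[0,0,0,0.139,-0.0187,0.09,0],[0,0,0,0.139,-0.0187,0.1,0],[0,0,0,0.139,-0.0187,0.1,0]]' && python3 steer.py '[[0,0,0,0,0,0,0],[0,0,0,0,0,0,0]]' && python3 d.py .494 -.129 .086
```

```text
t: 13.3
tool_pos: [0.4934, -0.1287, 0.1303]
tcp_rot: [-0.347, -3.118, -0.002]
force: [-0.1, -0.5, 0.5]
finger_gap: 0.0002
grip_force: 0.0
t: 13.47
tool_pos: [0.4944, -0.1292, 0.134]
tcp_rot: [0.347, 3.121, -0.001]
force: [0.3, 0.0, 1.2]
finger_gap: 0.0004
grip_force: 0.0
13.4667 [ 0.4944 -0.1292  0.134 ] gap 0.0004 q [-0.38  0.49  1.96  0.    0.69 -1.73]
tool shift [0.0005 0.0001 0.048 ] tilt [ 1.6e-03 -6.0e-04 -1.0e+00]
```

```bash
python3 steer.py '[[0,0,0,0,0,0.015,0],[0,0,0,0,0,0.03,0],[0,0,0,0,0,0.042,0],[0,0,0,0,0,0.046,0],[0,0,0,0,0,0.046,0],[0,0,0,0,0,0.046,0],[0,0,0,0,0,0.046,0],[0,0,0,0,0,0.046,0]]' && python3 d.py .494 -.129 .086
python3 - <<'E'
from h import *
p=np.array(sense()['tool_pos'])
I=[camrig.get_image(n)[:,:,::-1] for n in("top","scene")]
for n in("top","scene"): print(proj(n,[p-[0,0,.019],[.494,-.129,.047]]).round(1))
cv2.imwrite("pics/red.png",np.hstack([cv2.resize(I[0][190:310,285:405],(400,400)),cv2.resize(I[1][140:260,285:405],(400,400))]))
E
```

```text
t: 14.13
tool_pos: [0.4938, -0.129, 0.0879]
tcp_rot: [0.347, 3.121, -0.001]
force: [0.0, 0.0, 0.2]
finger_gap: 0.0
grip_force: 0.0
14.1333 [ 0.4938 -0.129   0.0879] gap 0.0 q [-0.39  0.57  1.99  0.    0.58 -1.73]
tool shift [-0.0002  0.      0.0019] tilt [ 1.5e-03 -5.0e-04 -1.0e+00]
[[347.4 248.7]
 [345.5 249.5]]
[[349.4 195.4]
 [348.1 201.9]]
```

View pics/red.png

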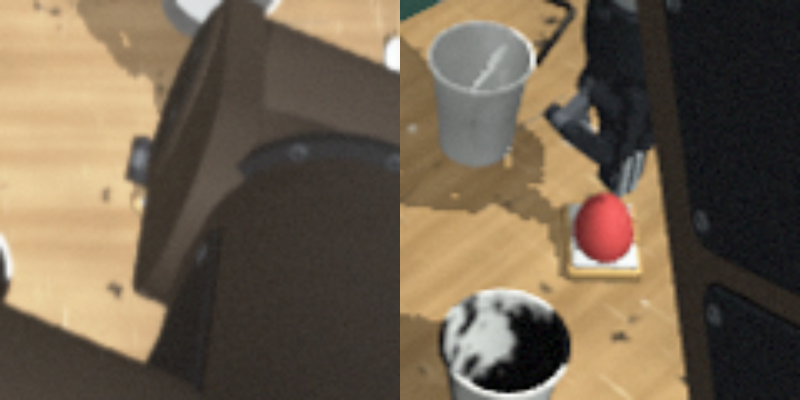

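Fingertips at about scene (353,198), over the red dome's summit with about 21 mm of gap; the near pad face explains the offset. Holding, then rising.

```bash
python3 steer.py '[[0,0,0,0,0,0,0],[0,0,0,0,0,0,0],[0,0,0,0,0,0,0],[0,0,0,0,0,0,0],[0,0,0,0,0,0,0],[0,0,0,0,0,0,0],[0,0,0,0,0,0,0],[0,0,0,0,0,0,0],[0,0,0,0,0,0,0],[0,0,0,0,0,0,0],[0,0,0,0,0,0,0],[0,0,0,0,0,0,0]]' && python3 steer.py '[[0,0,0,0,0,0,0],[0,0,0,0,0,0,0],[0,0,0,0,0,0,0],[0,0,0,0,0,0,0],[0,0,0,0,0,0,0],[0,0,0,0,0,0,0],[0,0,0,0,0,0,0],[0,0,0,0,0,0,0],[0,0,0,0,0,0,0],[0,0,0,0,0,0,0],[0,0,0,0,0,0,0],[0,0,0,0,0,0,0]]' && python3 steer.py '[[0,0,0,0,0,0,0],[0,0,0,0,0,0,0],[0,0,0,0,0,0,0],[0,0,0,0,0,0,0],[0,0,0,0,0,0,0],[0,0,0,0,0,-0.02,0],[0,0,0,0,0,-0.05,0],[0,0,0,0,0,-0.08,0],[0,0,0,0,0,-0.11,0],[0,0,0,0,0,-0.14,0],[0,0,0,0,0,-0.17,0],[0,0,0,0,0,-0.2,0]]' && python3 steer.py '[[0,0,0,0,0,-0.02,0],[0,0,0,0,0,-0.03,0],[0,0,0,0,0,-0.03,0],[0,0,0,0,0,-0.03,0],[0,0,0,0,0,-0.03,0],[0,0,0,0,0,-0.03,0]]' && python3 -c "
from rig import robot, camrig, sense
print(robot.hand_in())"
```

```text
t: 15.23
tool_pos: [0.4934, -0.1289, 0.087]
tcp_rot: [0.348, 3.122, 0.0]
force: [-0.5, -0.2, 0.7]
finger_gap: -0.0003
grip_force: 0.0
t: 16.23
tool_pos: [0.4934, -0.1289, 0.087]
tcp_rot: [-0.348, -3.122, -0.0]
force: [-0.4, -0.2, -0.2]
finger_gap: -0.0002
grip_force: 0.0
t: 17.23
tool_pos: [0.4931, -0.1287, 0.2886]
tcp_rot: [0.348, 3.122, 0.0]
force: [0.3, -0.6, 0.3]
finger_gap: 0.0
grip_force: 0.0
t: 17.73
tool_pos: [0.4931, -0.1288, 0.3155]
tcp_rot: [-0.348, -3.12, -0.001]
force: [0.0, -0.7, 0.0]
finger_gap: 0.0002
grip_force: 0.0
the job is handed in; nothing more can be done
None
```

The arm pointed at the blue tin, the clean cup and the red pad in that order, holding about 2 cm above each for over two seconds with no sign of contact, and I handed the job in at 17.7 s with the hand raised to about 0.32 m; no verdict came back.

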